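# Index the vial carousel to the next hole

### The arm

A 6-joint arm with a two-finger parallel gripper is mounted at the origin on the work surface. World frame = base frame: x ahead of the robot, y to its left, z up, the work surface at z = 0. Lengths are in m, angles in rad, forces in N, time in s.
With the tool pointing down it reaches from about 0.375 to 0.825 m from the base axis. Payload 5.5 kg.
Tool frame: the origin (TCP) lies on the centre line of the jaws, within the pads' length; the fingertips stand 11 mm ahead of it and the grasp point (between the pads) lies 8 mm behind it; z points along the fingers, y is the line along which they close (so a half turn about z gives the same grasp; the last joint's range is limited). The gripper opens to 85 mm and grips with 20 to 120 N. Pads are 22 mm wide; open, the fingers measure 114 mm over their backs; the gripper's body (76 mm by 85 mm) begins 54 mm behind the grasp point. The pads swing forward as they close: fully open they stand 13 mm farther back than shut.
Start: joints at [-1.232, 0.314, -0.047, 1.21, 0, 1.571], TCP at [0.199, -0.566, 0.242] pointing down, gripper open.
Joint ranges: [-2.67, 2.67], [-0.69, 1.73], [-1.03, 1.25], [-2.08, 2.16], [-1.42, 1.45], [-3.14, 3.14]. Speed limits (rad/s): [2.39, 2.39, 3.01, 3.14, 3.14, 3.14].

### API

Orientations are given as a unit quaternion [x, y, z, w].
In Python, from plant import ctrl gives the robot as it stands.
- The arm moves only by the tool step_arm, never from a script. Its argument "commands" is text: rows parted by semicolons, each of 5 numbers parted by spaces: the opening, from 0 (shut) to 1 (fully open), then the shift along the tool's x, y, z in m, then the turn about the tool's z in degrees. In form: hand tx ty tz roll; .... A call has 1 to 20 rows; each row is the pose to reach, as a shift and turn from the pose commanded when the call began, along the tool's axes at that moment; what a row does not reach only later rows make up. A row lasts 1/8 s, in which the tool goes at most 62.5 mm and 10.7 degrees, less where a joint would pass 70% of its speed; a pose out of reach is approached as far as the arm can. A call with a gripper value outside its range is refused whole. The fingers move at their own pace and stop on an object; the grip force is fixed at half the most. Time passes only in rows, so rows that repeat a pose let the fingers close. It gives the time, the measured TCP pose, the force, the opening and the grip force at its end, in the units of the state.
- ctrl.sense(): the state, without advancing time (a new reading comes with each control period).
- ctrl.grab_frame(name): name is "side" or "top"; returns the picture (480x640x3 uint8, red, green, blue); there is no depth.
- ctrl.calibration(name): a dict with "mtx" (3x3 intrinsics, pixels), "distortion" ([k1, k2, p1, p2, k3] as OpenCV has them; the pictures are not rectified), "position" and "attitude" of the camera in the world. Camera axes: x right, y up, looking along -z (the intrinsics and any distortion apply to the point x, -y, -z); pixel columns grow to the right and rows downward; lengths in m; the calibration is good to about 2 mm. A picture is of the moment at which its call begins. calibration takes no time and is no camera call.
- ctrl.job_done(): hands the job in; it is judged then, once.
The state is a dict: "time_s": time; "qpos": joint angles; "qd": joint speeds; "tau": joint torques, N m; "ee_pos": TCP position; "eef_rot": TCP orientation; "ft_force": force on the tool from outside, world axes, zero at the start; "moment": the same for the moment, N m; "gripper_width": finger opening in m; "finger_force": force on a finger pad.
Only numpy, scipy, OpenCV 4.12 (cv2) and the standard library are available. Lean on these libraries where they do the work, as an engineer would, in place of code of your own. Each camera call takes 0.05 s, during which the arm holds its last target. There are 200 camera calls.

### The job

Bring the next vial under the dosing nozzle: with the fingertips press the carousel's indexing plunger fully in to free the turntable, push the turntable counter-clockwise (seen from above) to the next hole of the index ring, not beyond, and let the plunger spring back up so that the table is locked there. Only press and push: the vials stay in their sockets and the other things on the bench are left where they are. Finish with the hand clear of everything.

Things in the scene. Friction and masses are not known exactly. Their poses are not given: they have to be found in the camera images.
- carousel: Fixed base: white round housing 260 mm wide, 40 mm high, with an aluminium index ring on top showing eight dark holes 45 degrees apart on a circle of 105 mm radius. Origin on the turning axis at bench level, z up. Place and yaw vary. Opposite to the plunger's start a 16 mm steel post, 168 mm high, stands 150 mm from the axis and carries the nozzle arm inward.
- hub (a point): Point on the turning axis, at the top of the small dark hub of the turntable, 66 mm above the bench. The turntable is an aluminium disc 170 mm wide, top 54 mm above the bench, with five grey sockets and a lug that sticks out over the index ring and carries the plunger and the push tab.
- turntable (a joint): Angle of the turntable about its vertical axis, rad: 0 in the hole where it starts, growing counter-clockwise seen from above; the next hole is at 0.785 (45 degrees). Freed, it turns with about 2 N at the tab, and friction holds it where it is left. With the pin in a hole it has under 1 degree of play.
- plunger (a joint): How far the plunger is pressed in, m: 0 sprung up, 0.010 at its stop; spring 3.5 N at first, 7 N at the stop. Its pin locks the table unless it is over 7.5 mm in. When the table has turned 5 degrees or more out of the hole the pin rides under the index plate: let go, the plunger stays about 7.5 mm in and springs up by itself, locking the table, when the next hole comes.
- plunger_top (a point): Centre of the flat top of the plunger's round black cap (34 mm in diameter), which stands on the lug 105 mm from the turning axis; 83 mm above the bench when sprung up, 73 mm when fully in. Pressed straight down.
- push_tab (a point): Middle of the upper edge of the push tab's face that looks at the plunger. The tab is an upright steel plate on the lug, 40 mm wide (radially), 6 mm thick, top edge 110 mm above the bench, 27 mm above the cap. It stands on the counter-clockwise side of the cap, its face 24 mm from the cap's centre. Pushing this face turns the table counter-clockwise.
- next_hole (a point): Centre of the next index hole (13 mm dark disc in the index ring), 41 mm above the bench, 105 mm from the axis: the plunger must end above it.
- nozzle_tip (a point): Tip of the fixed steel dosing nozzle, 126 mm above the bench and 60 mm from the axis, straight opposite to the plunger's first hole. vial2 stands under it at the start, vial1 after the turn.
- vial0: Loose amber glass vial with white cap, 23 mm in diameter, 52 mm high, upright in a socket of the turntable, 60 mm from the axis. Origin at the centre of its underside. Stays in its socket.
- socket0 (a point): Middle of the floor of the socket in which vial0 stands (grey ring 33 mm outside, 27 mm inside, 16 mm high); turns with the turntable, 57 mm above the bench.
- vial1: Loose amber glass vial with white cap, 23 mm in diameter, 52 mm high, upright in a socket of the turntable, 60 mm from the axis. Origin at the centre of its underside. Stays in its socket.
- socket1 (a point): Middle of the floor of the socket in which vial1 stands (grey ring 33 mm outside, 27 mm inside, 16 mm high); turns with the turntable, 57 mm above the bench.
- vial2: Loose amber glass vial with white cap, 23 mm in diameter, 52 mm high, upright in a socket of the turntable, 60 mm from the axis. Origin at the centre of its underside. Stays in its socket.
- socket2 (a point): Middle of the floor of the socket in which vial2 stands (grey ring 33 mm outside, 27 mm inside, 16 mm high); turns with the turntable, 57 mm above the bench.
- petri_dish: Flat closed glass dish, 92 mm in diameter, 16 mm high, near the carousel. Origin at the underside's centre. Bystander, leave it alone.
- paper_cup: White cup, 70 mm in diameter, 75 mm high, near the carousel. Origin at the underside's centre. Bystander, leave it alone.
- beaker: Glass beaker, 64 mm in diameter, 85 mm high. Origin at the underside's centre. Bystander, leave it alone.
- reagent_bottle: Amber bottle with blue cap, 60 mm in diameter, 130 mm high. Origin at the underside's centre. Bystander, leave it alone.
- screwdriver: Screwdriver lying on the bench. Origin at the underside's centre. Bystander, leave it alone.
- sample_jar: Glass jar with white lid, 56 mm in diameter, 60 mm high. Origin at the underside's centre. Bystander, leave it alone.
- stopper: Black rubber stopper, 28 mm in diameter, 25 mm high, near the carousel. Origin at the underside's centre. Bystander, leave it alone.
There are look-alikes about, which are no part of the job. Leave any purple or turquoise look-alike of the vial1 alone.

How it is judged:
On the way:
1. the plunger is pressed in while the table is still in its first hole (value of joint plunger above 0.007 m and value of joint turntable below 0.1 rad), for 0.05 s.
At the end, for the whole second after the job is handed in: The turntable rests in the next hole counter-clockwise (0.785 rad, within 0.04), the plunger has sprung up (less than 3 mm in), every vial is in its socket (within 10 mm of its floor centre), and every bystander is within 30 mm of where it was (value of joint turntable between 0.745 and 0.825 rad and value of joint plunger below 0.003 m and velocity of joint turntable between -0.05 and 0.05 rad/s and distance between vial0 and socket0 below 0.01 m and distance between vial1 and socket1 below 0.01 m and distance between vial2 and socket2 below 0.01 m and distance of each of petri_dish, paper_cup, beaker, reagent_bottle, screwdriver, sample_jar, stopper from where it was at the start of the episode below 0.03 m); the robot touches nothing.
It fails at once if the table is turned past the next hole (more than 18 degrees beyond) (value of joint turntable above 1.1 rad).
It fails at once if the table is turned the wrong way out of its hole (value of joint turntable below -0.12 rad).
It fails at once if a vial is lifted or comes out of its socket (not (distance between vial0 and socket0 below 0.01 m) or not (distance between vial1 and socket1 below 0.01 m) or not (distance between vial2 and socket2 below 0.01 m)).
It fails at once if a bystander is lifted, carried or knocked away (not (distance of petri_dish from where it was at the start of the episode below 0.03 m) or not (distance of paper_cup from where it was at the start of the episode below 0.03 m) or not (distance of beaker from where it was at the start of the episode below 0.03 m) or not (distance of reagent_bottle from where it was at the start of the episode below 0.03 m) or not (distance of screwdriver from where it was at the start of the episode below 0.03 m) or not (distance of sample_jar from where it was at the start of the episode below 0.03 m) or not (distance of stopper from where it was at the start of the episode below 0.03 m)).
It also fails if it takes over 38 s, if anything falls off the work surface, if the arm or the gripper's body presses on something with over 40 N, if the wrist force passes 120 N, or if a joint passes its speed limit or range.

## Working session

There is one attempt and no reset: what is moved stays moved. The work goes in short steps, Python scripts to look and compute and a tool call to move; the robot and the scene stay as the last step left them, time stands still between calls to the robot, and variables do not carry over. Pictures are saved under pics/ and viewed, at most 10 in all, crops included, and the job is handed in when it is done.

Besides the shell and the picture viewer there is one more tool, called by a JSON object that holds its "api" and its "payload", one argument or row to a line. step_arm: Moves the arm, as the interface text tells. Its arguments: {"type":"object","properties":{"commands":{"type":"string"}},"required":["commands"]}

```bash
mkdir -p pics
cat > h.py <<'E'
import numpy as np, cv2
from scipy.spatial.transform import Rotation as R
from plant import ctrl
def cal(n):
    c=ctrl.calibration(n); a=np.array(c["attitude"],float)
    Rm=R.from_quat(a).as_matrix() if a.size==4 else a.reshape(3,3)
    return np.array(c["mtx"],float),np.array(c["distortion"],float),np.array(c["position"],float),Rm
def ray(n,px):
    K,d,p,Rm=cal(n)
    u=cv2.undistortPoints(np.array(px,float).reshape(-1,1,2),K,d).reshape(-1,2)
    v=np.c_[u[:,0],-u[:,1],-np.ones(len(u))]@Rm.T
    return p,v
def onplane(n,px,z):
    p,v=ray(n,px); return p+v*((z-p[2])/v[:,2])[:,None]
def proj(n,X):
    K,d,p,Rm=cal(n); c=(np.atleast_2d(X)-p)@Rm; c=c*[1,-1,-1]
    return cv2.projectPoints(c,np.zeros(3),np.zeros(3),K,d)[0].reshape(-1,2)
def snap(n,f):
    im=ctrl.grab_frame(n)[:,:,::-1].copy(); cv2.imwrite(f,im); return im
E
python3 - <<'E'
from h import *
for n in("top","side"):
    snap(n,f"pics/{n}0.png"); c=ctrl.calibration(n); print(n,c)
print(ctrl.sense())
E
```

```text
top {'mtx': array([[599.57077238,   0.        , 322.9091888 ],
       [  0.        , 599.57077238, 243.41032444],
       [  0.        ,   0.        ,   1.        ]]), 'distortion': array([-0.07753265,  0.        ,  0.        ,  0.        ,  0.        ]), 'position': array([ 0.31615764, -0.01796954,  1.54971212]), 'attitude': array([ 0.06344713, -0.05433558, -0.7018106 ,  0.70744893])}
side {'mtx': array([[527.27021707,   0.        , 335.7656687 ],
       [  0.        , 527.27021707, 236.81700215],
       [  0.        ,   0.        ,   1.        ]]), 'distortion': array([-0.0683173,  0.       ,  0.       ,  0.       ,  0.       ]), 'position': array([ 0.46503001, -0.7493151 ,  0.97202077]), 'attitude': array([ 0.35190646, -0.02860984, -0.05132822,  0.93418881])}
{'time_s': 0.1, 'qpos': array([-1.23197671e+00,  3.14163393e-01, -4.79690771e-02,  1.21020853e+00,
        2.70624880e-05,  1.57080366e+00]), 'qd': array([ 0.00024385, -0.00323623,  0.00125714, -0.00104038, -0.00140565,
        0.00011256]), 'tau': array([-2.70484179e-04, -5.40767848e+01,  3.40539765e+01,  1.11700498e-02,
        7.33728461e-05, -5.51042092e-06]), 'ee_pos': array([ 0.19926547, -0.56541147,  0.24152032]), 'eef_rot': array([ 9.85684771e-01,  1.68596962e-01, -1.16881341e-04, -7.63558957e-04]), 'ft_force': array([-0.35182628, -0.1481918 , -0.41651573]), 'moment': array([-0.00436218, -0.00591151,  0.01492799]), 'finger_force': 0.0, 'gripper_width': 0.08552205155955155}
```

View pics/top0.png

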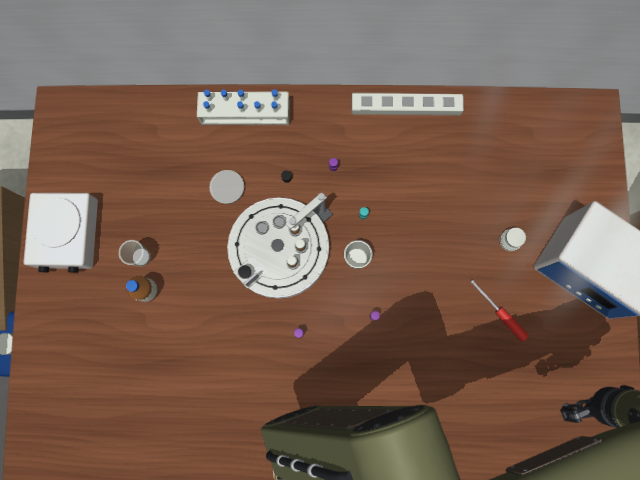

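View pics/side0.png

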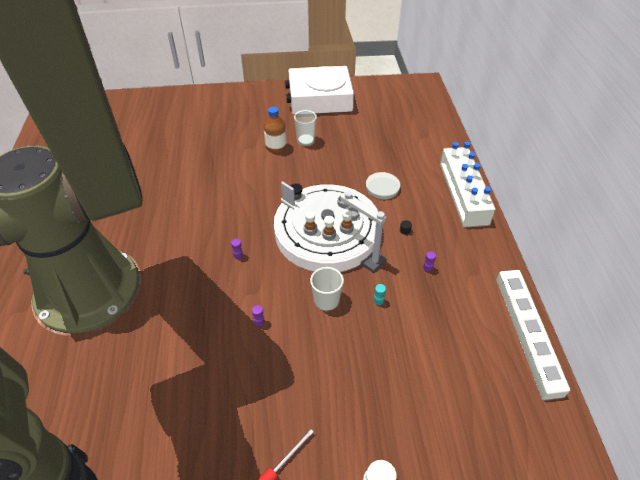

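The top view shows the carousel centred near (278,246), the cap at (246,272), the tab at (255,278) on its counter-clockwise side, and the post and nozzle arm at upper right, around (325,212). The paper cup is at (358,254), the petri dish at (227,186) and the stopper at (287,176). The side view agrees, with the tab at (288,193) and the cap behind it at (296,190).

```bash
cat > m.py <<'E'
from h import *
def blobs(im,x0,y0,x1,y1,th=70,s=6,minA=3):
    g=cv2.resize(cv2.cvtColor(im,cv2.COLOR_BGR2GRAY)[y0:y1,x0:x1],None,fx=s,fy=s,interpolation=cv2.INTER_CUBIC)
    n,l,st,ce=cv2.connectedComponentsWithStats((g<th).astype(np.uint8))
    return [((c+.5)/s-.5+[x0,y0],t[4]/s/s,t[2]/s,t[3]/s) for c,t in zip(ce[1:],st[1:]) if t[4]/s/s>minA]
E
python3 - <<'E'
from m import *
im=cv2.imread("pics/top0.png")
for c,a,w,h in blobs(im,225,195,332,300): print(c.round(1),round(a,1),round(w,1),round(h,1),[onplane("top",c,z)[0,:2].round(4) for z in(.041,.066,.083)])
a=cv2.resize(im[190:305,215:345],None,fx=6,fy=5.2*6/5.2,interpolation=cv2.INTER_CUBIC)
b=cv2.imread("pics/side0.png")[165:280,255:400]
cv2.imwrite("pics/c0.png",cv2.resize(a,(650,575)))
cv2.imwrite("pics/c1.png",cv2.resize(b,(725,575),interpolation=cv2.INTER_CUBIC))
E
```

```text
[327.6 201.8] 81.3 8.3 16.0 [array([ 0.6792, -0.0085]), array([ 0.6732, -0.0086]), array([ 0.6691, -0.0087])]
[304.2 202.8] 4.8 4.3 2.7 [array([0.6761, 0.0519]), array([0.6702, 0.0508]), array([0.6661, 0.05  ])]
[274.9 206.8] 25.3 27.5 7.3 [array([0.6652, 0.1276]), array([0.6594, 0.1252]), array([0.6555, 0.1236])]
[316.7 209.6] 30.1 6.2 9.2 [array([0.6583, 0.0196]), array([0.6526, 0.019 ]), array([0.6488, 0.0185])]
[293.7 209.2] 5.4 8.2 3.5 [array([0.659 , 0.0788]), array([0.6533, 0.0772]), array([0.6494, 0.0761])]
[251. 216.] 18.5 12.2 10.2 [array([0.6405, 0.1887]), array([0.6351, 0.1853]), array([0.6314, 0.1829])]
[327.5 234.2] 72.3 10.8 42.5 [array([ 0.5941, -0.0088]), array([ 0.5895, -0.009 ]), array([ 0.5864, -0.0091])]
[308.  218.8] 16.2 5.2 5.2 [array([0.6339, 0.0417]), array([0.6286, 0.0407]), array([0.6251, 0.04  ])]
[297.6 230.7] 5.0 3.0 4.0 [array([0.6026, 0.0678]), array([0.5978, 0.0663]), array([0.5946, 0.0654])]
[236.5 243.7] 11.1 3.5 5.0 [array([0.5677, 0.2238]), array([0.5635, 0.2198]), array([0.5607, 0.2171])]
[302.4 248.5] 6.4 5.8 4.7 [array([0.5564, 0.0549]), array([0.5525, 0.0537]), array([0.5497, 0.0529])]
[318.6 248.4] 11.1 3.3 5.3 [array([0.5571, 0.0135]), array([0.5531, 0.013 ]), array([0.5504, 0.0126])]
[326.7 263. ] 5.2 2.5 6.2 [array([ 0.5196, -0.0075]), array([ 0.5162, -0.0076]), array([ 0.5139, -0.0077])]
[294.5 264.8] 3.7 4.3 3.7 [array([0.5144, 0.0743]), array([0.5111, 0.0728]), array([0.5089, 0.0718])]
[244.5 271.3] 120.7 12.5 12.3 [array([0.4968, 0.2012]), array([0.4938, 0.1976]), array([0.4917, 0.1951])]
[304.8 276.5] 11.2 4.5 4.5 [array([0.4849, 0.0479]), array([0.4822, 0.0468]), array([0.4802, 0.046 ])]
[273.8 286.8] 14.8 10.2 3.3 [array([0.4581, 0.1259]), array([0.4558, 0.1235]), array([0.4542, 0.1219])]
```

View pics/c0.png

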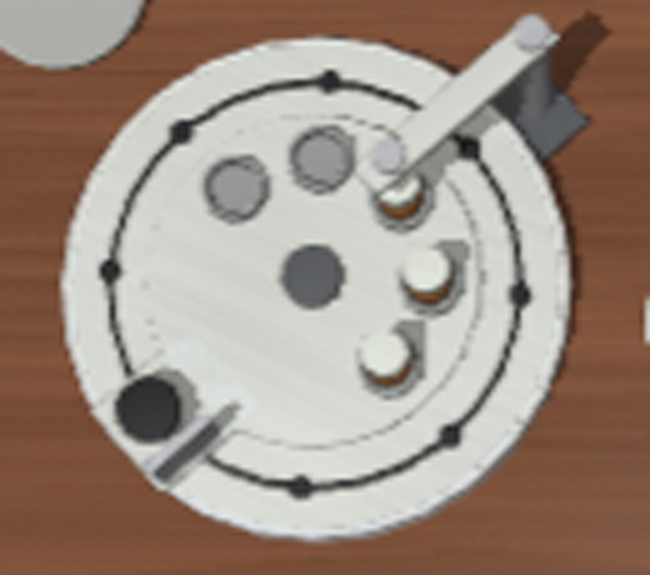

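View pics/c1.png

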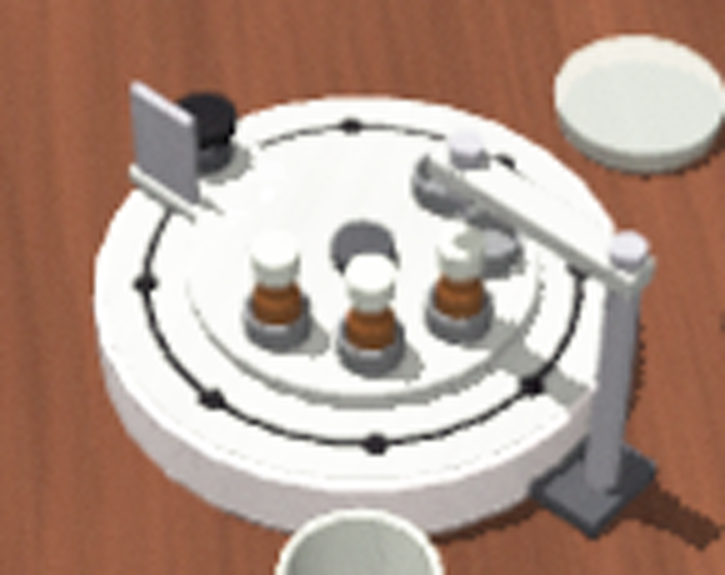

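The crops show the seven visible index holes, the dark hub, and the black cap with the tab on its lower right. The next hole, counter-clockwise from the cap, is at crop (302,487), which is about (275.3,287.3) in the full picture. Next I fit the axis and work out the moves.

```bash
cat >> h.py <<'E'
def tool(cmd,yaw,targets):
    """cmd pos, tool-x yaw(deg) -> shift rows in tool axes; targets (x,y,z,yaw)"""
    a=np.radians(yaw); M=np.array([[np.cos(a),np.sin(a),0],[np.sin(a),-np.cos(a),0],[0,0,-1]])
    for t in targets:
        print((M.T@(np.array(t[:3])-cmd)).round(4), "roll",round(-(t[3]-yaw),1))
E
python3 - <<'E'
from m import *
from scipy.optimize import least_squares as ls
h=np.array([(331,82),(181,132),(109,271),(302,487),(450,436),(520,295),(469,148)])/5.+[215,190]-.4
P=onplane("top",h,.041)[:,:2]
k=np.array([-3,-2,-1,1,2,3,4])  # order fix below
c=P.mean(0)
ang=np.degrees(np.arctan2(*(P-[.557,.122]).T[::-1]))
print(P.round(4).tolist(),ang.round(1))
base=np.round((ang-ang[3])/45)*45
r=ls(lambda p:(P-(p[:2]+p[3]*np.c_[np.cos(np.radians(base+p[2])),np.sin(np.radians(base+p[2]))])).ravel(),[.557,.122,ang[3],.105],x_scale=[.1,.1,50,.1])
x,y,t,R0=r.x; print("centre",x,y,"next hole angle",t,"R",R0,"res mm",(r.fun.reshape(-1,2)*1000).round(1).tolist())
im=cv2.imread("pics/top0.png")
print("hub",[ (onplane("top",b[0],.066)[0,:2].round(4),b[1]) for b in blobs(im,265,232,290,258,th=110,minA=40)])
cap=np.array([.4917,.1951]); d=cap-[x,y]; print("cap r",np.hypot(*d),"ang",np.degrees(np.arctan2(d[1],d[0])), "exp",t-45)
for a in(t-45,t): print("hole",(np.array([x,y])+.105*np.r_[np.cos(np.radians(a)),np.sin(np.radians(a))]).round(4))
E
```

```text
[[0.6673, 0.1124], [0.6404, 0.1893], [0.5675, 0.2242], [0.4576, 0.1227], [0.4841, 0.0482], [0.5566, 0.0136], [0.6329, 0.0406]] [  -5.    38.9   84.1  179.6 -134.7  -90.2  -47. ]
centre 0.5622483238780603 0.11842817775618618 next hole angle 177.10537632223884 R 0.10523328198094273 res mm [[-0.1, -0.8], [0.1, 0.3], [-0.1, 0.7], [0.4, -1.0], [-0.1, 0.4], [-0.4, 0.2], [0.1, 0.2]]
hub [(array([0.5616, 0.1171]), np.float64(110.05555555555556))]
cap r 0.10419037541054682 ang 132.61820308773713 exp 132.10537632223884
hole [0.4918 0.1963]
hole [0.4574 0.1237]
```

Run:
```python
from h import *
s=ctrl.sense(); Rm=R.from_quat(s["eef_rot"]).as_matrix(); yaw=np.degrees(np.arctan2(Rm[1,0],Rm[0,0])); print(yaw,Rm.round(3).tolist())
tool(s["ee_pos"],yaw,[(.45,-.25,.242,30),(.4874,.1918,.242,42.3),(.4874,.1918,.125,42.3)])
```

```text
19.412511644475284 [[0.943, 0.332, -0.0], [0.332, -0.943, 0.001], [0.0, -0.002, -1.0]]
[ 0.3413 -0.2141 -0.0005] roll -10.6
[ 5.234e-01 -6.184e-01 -5.000e-04] roll -22.9
[ 0.5234 -0.6184  0.1165] roll -22.9
```

{"api": "step_arm", "payload": {
  "commands": "0 0.341 -0.214 0 -10.6; 0 0.341 -0.214 0 -10.6; 0 0.341 -0.214 0 -10.6; 0 0.341 -0.214 0 -10.6; 0 0.341 -0.214 0 -10.6; 0 0.341 -0.214 0 -10.6; 0 0.341 -0.214 0 -10.6; 0 0.5234 -0.6184 0 -22.9; 0 0.5234 -0.6184 0 -22.9; 0 0.5234 -0.6184 0 -22.9; 0 0.5234 -0.6184 0 -22.9; 0 0.5234 -0.6184 0 -22.9; 0 0.5234 -0.6184 0 -22.9; 0 0.5234 -0.6184 0 -22.9; 0 0.5234 -0.6184 0 -22.9; 0 0.5234 -0.6184 0.05 -22.9; 0 0.5234 -0.6184 0.10 -22.9; 0 0.5234 -0.6184 0.10 -22.9"
}}

```text
time_s: 2.35
ee_pos: [0.4841, 0.1891, 0.1389]
eef_rot: [0.933, 0.36, -0.004, 0.0]
ft_force: [0.0, -1.2, 0.3]
gripper_width: 0.0001
finger_force: 0.0
```

Run:
```python
from h import *
a=snap("top","pics/t1.png"); b=snap("side","pics/s1.png"); s=ctrl.sense(); print(s["ee_pos"],s["qpos"],proj("side",[[.4918,.1961,.083],s["ee_pos"]-[0,0,.011]]))
Rm=R.from_quat(s["eef_rot"]).as_matrix(); yaw=np.degrees(np.arctan2(Rm[1,0],Rm[0,0])); print(yaw)
cv2.imwrite("pics/v1.png",np.vstack([cv2.resize(a[180:310,190:380],None,fx=2.2,fy=2.2,interpolation=cv2.INTER_CUBIC),cv2.resize(b[130:260,220:410],None,fx=2.2,fy=2.2,interpolation=cv2.INTER_CUBIC)]))
```

```text
[0.48772479 0.19064571 0.14322541] [ 3.72749037e-01  2.34507924e-01 -3.86468169e-01  9.50177554e-01
 -2.00588442e-04  2.77678441e+00] [[295.49250521 187.28729593]
 [293.1095801  173.8168265 ]]
42.25892060095361
```

View pics/v1.png

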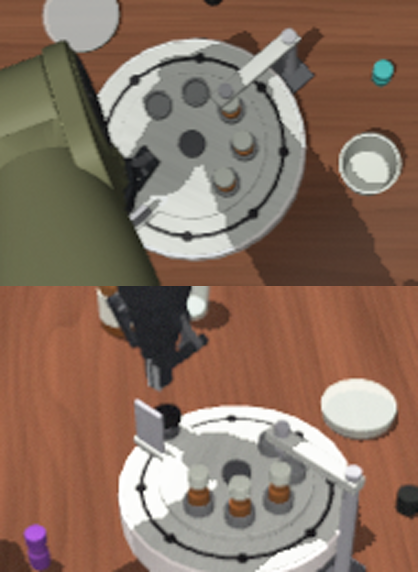

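The side crop shows the closed fingertips at about (292,174), just above the cap at (297,188). They sit slightly toward the tab but on the cap side of it, as planned. Now the press.

{"api": "step_arm", "payload": {
  "commands": "0 0 0 0.02 0; 0 0 0 0.04 0; 0 0 0 0.048 0; 0 0 0 0.053 0; 0 0 0 0.056 0; 0 0 0 0.058 0; 0 0 0 0.058 0; 0 0 0 0.058 0"
}}

```text
time_s: 3.45
ee_pos: [0.4887, 0.1915, 0.0857]
eef_rot: [0.933, 0.361, 0.001, 0.0]
ft_force: [-0.9, -0.4, 6.0]
gripper_width: -0.0004
finger_force: 3.0
```

{"api": "step_arm", "payload": {
  "commands": "0 0 0 0.0015 0; 0 0 0 0.0025 0; 0 0 0 0.0025 0; 0 0 0 0.0025 0"
}}

```text
time_s: 3.95
ee_pos: [0.4894, 0.192, 0.084]
eef_rot: [0.933, 0.361, 0.002, -0.0]
ft_force: [-1.2, -0.9, 11.4]
gripper_width: -0.0001
finger_force: 5.3
```

```bash
cat >> h.py <<'E'
def arc(th,z,tan=.013,c=(.5622,.1182),a0=132.3):
    a=np.radians(a0+th); e=np.array([np.cos(a),np.sin(a)]); t=np.array([-e[1],e[0]])
    p=np.array(c)+.105*e+tan*t; return (p[0],p[1],z,42.3+th)
E
python3 - <<'E'
from h import *
tool(np.array([.4874,.1918,.0815]),42.3,[arc(0,.0815,.010),arc(0,.0815),arc(2,.0815),arc(4,.0815),arc(6,.0815),arc(8,.0815),arc(10,.0815),arc(12,.0815)])
E
```

```text
[-0.0042 -0.0002  0.    ] roll -0.0
[-0.0072 -0.0002  0.    ] roll -0.0
[-0.0109  0.0003  0.    ] roll -2.0
[-0.0145  0.0009  0.    ] roll -4.0
[-0.0181  0.0017  0.    ] roll -6.0
[-0.0217  0.0026  0.    ] roll -8.0
[-0.0252  0.0036  0.    ] roll -10.0
[-0.0288  0.0048  0.    ] roll -12.0
```

{"api": "step_arm", "payload": {
  "commands": "0 -0.0042 0 0 0; 0 -0.0072 0 0 0; 0 -0.0109 0.0003 0 -2; 0 -0.0145 0.0009 0 -4; 0 -0.0181 0.0017 0 -6; 0 -0.0217 0.0026 0 -8; 0 -0.0252 0.0036 0 -10; 0 -0.0288 0.0048 0 -12; 0 -0.0288 0.0048 0 -12"
}}

```text
time_s: 5.08
ee_pos: [0.4718, 0.1692, 0.084]
eef_rot: [0.89, 0.457, 0.003, 0.0]
ft_force: [-0.1, -1.0, 10.0]
gripper_width: 0.0
finger_force: 4.8
```

Run:
```python
from h import *
a=snap("top","pics/t2.png"); b=snap("side","pics/s2.png"); s=ctrl.sense(); print(s["ee_pos"],s["ft_force"])
p=s["ee_pos"][:2]-[.5622,.1182]; print(np.degrees(np.arctan2(p[1],p[0]))-132.3-np.degrees(np.arctan2(.013,.105)))
cv2.imwrite("pics/v2.png",np.vstack([cv2.resize(a[200:310,210:350],None,fx=2.6,fy=2.6,interpolation=cv2.INTER_CUBIC),cv2.resize(b[150:260,250:390],None,fx=2.6,fy=2.6,interpolation=cv2.INTER_CUBIC)]))
```

```text
[0.47174973 0.16922537 0.08400409] [0.37297326 0.27565542 9.98806271]
11.213667293856838
```

View pics/v2.png

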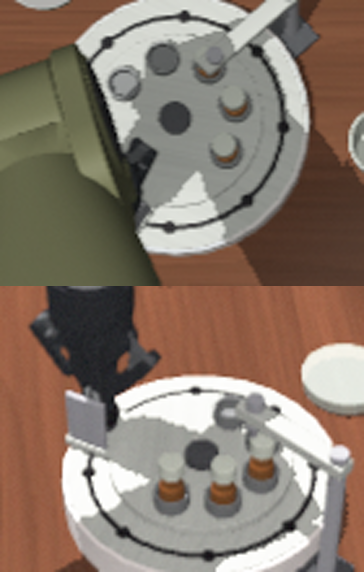

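The side crop shows that the table has turned with the fingers, and the tab is right by them. I press on to 20°, then ease off the cap, since the pin now rides under the plate.

Run:
```python
from h import *
c=arc(12,.0815); tool(np.array(c[:3]),c[3],[arc(15,.0815),arc(18,.0815),arc(20,.0815),arc(20,.103),arc(23,.103),arc(26,.103),arc(29,.103),arc(32,.103)])
im=cv2.imread("pics/t2.png")
for n in("0","2"):
    im=cv2.imread(f"pics/t{n}.png" if n=="2" else "pics/top0.png")
    g=cv2.cvtColor(im,cv2.COLOR_BGR2HSV); m=((g[...,0]<20)&(g[...,1]>110)&(g[...,2]>60)).astype(np.uint8)
    m[:,:282]=0;m[:,312:]=0;m[:215]=0;m[275:]=0
    k,l,st,ce=cv2.connectedComponentsWithStats(m)
    for q,s in zip(ce[1:],st[1:]):
        if s[4]>3:
            p=onplane("top",q,.08)[0,:2]-[.5622,.1182]; print(n,q.round(1),s[4],np.hypot(*p).round(4),np.degrees(np.arctan2(p[1],p[0])).round(1))
```

```text
[-0.0055  0.0008  0.    ] roll -3.0
[-0.0109  0.0019  0.    ] roll -6.0
[-0.0145  0.0028  0.    ] roll -8.0
[-0.0145  0.0028 -0.0215] roll -8.0
[-0.0198  0.0044 -0.0215] roll -11.0
[-0.025   0.0063 -0.0215] roll -14.0
[-0.0301  0.0084 -0.0215] roll -17.0
[-0.0351  0.0108 -0.0215] roll -20.0
0 [294.9 231.6] 14 0.055 -56.2
0 [301.4 248.5] 8 0.0638 -100.8
0 [293.7 265.1] 7 0.0696 -140.5
2 [300.8 242.5] 11 0.0611 -86.9
2 [297.9 260.1] 8 0.0682 -127.1
```

Vial angles confirm that the table is about 13.5° out. Next: lift a little and push on the tab only.

{"api": "step_arm", "payload": {
  "commands": "0 0 0 -0.006 0; 0 0 0 -0.0125 0; 0 0 0 -0.0215 0; 0 0 0 -0.0215 0; 0 -0.0055 0.0008 -0.0215 -3; 0 -0.0109 0.0019 -0.0215 -6; 0 -0.0145 0.0028 -0.0215 -8; 0 -0.0198 0.0044 -0.0215 -11; 0 -0.025 0.0063 -0.0215 -14; 0 -0.0301 0.0084 -0.0215 -17; 0 -0.0351 0.0108 -0.0215 -20; 0 -0.0351 0.0108 -0.0215 -20"
}}

```text
time_s: 6.68
ee_pos: [0.4576, 0.1333, 0.1031]
eef_rot: [0.797, 0.604, -0.0, 0.0]
ft_force: [-0.2, 0.1, 0.3]
gripper_width: -0.0001
finger_force: 0.0
```

```bash
cat >> m.py <<'E'
def vials(f):
    g=cv2.cvtColor(cv2.imread(f),cv2.COLOR_BGR2HSV); m=((g[...,0]<20)&(g[...,1]>110)&(g[...,2]>60)).astype(np.uint8)
    m[:,270:312]*=1; m[:,:270]=0;m[:,312:]=0;m[:215]=0;m[280:]=0
    k,l,st,ce=cv2.connectedComponentsWithStats(m)
    for q,s in zip(ce[1:],st[1:]):
        if s[4]>3:
            p=onplane("top",q,.08)[0,:2]-[.5622,.1182]; print(q.round(1),s[4],np.hypot(*p).round(4),np.degrees(np.arctan2(p[1],p[0])).round(1))
E
python3 - <<'E'
from m import *
a=snap("top","pics/t3.png"); b=snap("side","pics/s3.png"); s=ctrl.sense(); print(s["ee_pos"],s["ft_force"])
p=s["ee_pos"][:2]-[.5622,.1182]; print(np.hypot(*p),np.degrees(np.arctan2(p[1],p[0]))-132.3-np.degrees(np.arctan2(.013,.105)))
vials("pics/t3.png")
cv2.imwrite("pics/v3.png",np.vstack([cv2.resize(a[200:310,210:350],None,fx=2.6,fy=2.6,interpolation=cv2.INTER_CUBIC),cv2.resize(b[150:260,250:390],None,fx=2.6,fy=2.6,interpolation=cv2.INTER_CUBIC)]))
E
```

```text
[0.45753393 0.13338572 0.10311598] [-0.49324788  0.2122709   0.02001881]
0.10576196541531135 32.386864637902725
[282.8 224.9] 12 0.0499 -17.9
[298.1 235.7] 13 0.0577 -69.3
[300.4 253.8] 11 0.0654 -112.7
```

View pics/v3.png

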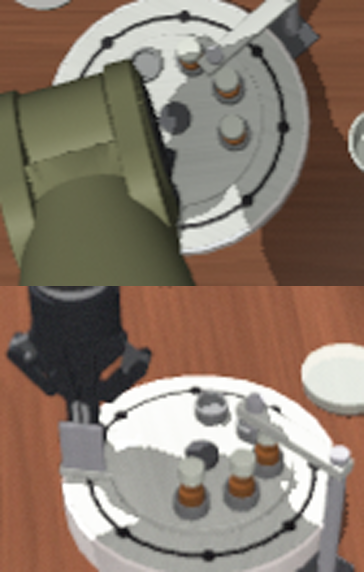

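The side crop shows the fingers behind the tab, with the table at about 30° and the vials upright. I continue finely toward 45°.

Run:
```python
from h import *
c=arc(32,.103); tool(np.array(c[:3]),c[3],[arc(t,.103) for t in (34,36,38,40,41,42,43,44,45)])
```

```text
[-0.0037  0.0005  0.    ] roll -2.0
[-0.0073  0.0012  0.    ] roll -4.0
[-0.0109  0.0019  0.    ] roll -6.0
[-0.0145  0.0028  0.    ] roll -8.0
[-0.0163  0.0033  0.    ] roll -9.0
[-0.018   0.0039  0.    ] roll -10.0
[-0.0198  0.0044  0.    ] roll -11.0
[-0.0215  0.005   0.    ] roll -12.0
[-0.0233  0.0056  0.    ] roll -13.0
```

{"api": "step_arm", "payload": {
  "commands": "0 -0.0037 0.0005 0 -2; 0 -0.0073 0.0012 0 -4; 0 -0.0109 0.0019 0 -6; 0 -0.0145 0.0028 0 -8; 0 -0.0163 0.0033 0 -9; 0 -0.018 0.0039 0 -10; 0 -0.0198 0.0044 0 -11; 0 -0.0198 0.0044 0 -11; 0 -0.0215 0.005 0 -12; 0 -0.0215 0.005 0 -12"
}}

```text
time_s: 8.02
ee_pos: [0.4568, 0.1113, 0.1033]
eef_rot: [0.73, 0.684, -0.0, 0.0]
ft_force: [-0.8, 0.8, -0.1]
gripper_width: -0.0003
finger_force: 0.0
```

Run:
```python
from m import *
a=snap("top","pics/t4.png"); s=ctrl.sense(); print(s["ee_pos"],s["ft_force"],s["moment"])
p=s["ee_pos"][:2]-[.5622,.1182]; print(np.degrees(np.arctan2(p[1],p[0]))-132.3-np.degrees(np.arctan2(.013,.105)))
vials("pics/t4.png")
```

```text
[0.45677829 0.1113361  0.10332221] [-0.20877312 -0.30563168  0.64520246] [-0.02069166 -0.01123701  0.02851549]
-315.63263512762194
[279.4 223.5] 16 0.0515 -7.5
[295.1 231.9] 15 0.0552 -57.0
[301.2 249. ] 13 0.0637 -101.9
```

About 1° short, judging from the vial that is now where its neighbour stood at the start. Small step on.

{"api": "step_arm", "payload": {
  "commands": "0 -0.0009 0 0 -0.5; 0 -0.0018 0.0004 0 -1; 0 -0.0018 0.0004 0 -1; 0 -0.0018 0.0004 0 -1"
}}

```text
time_s: 8.57
ee_pos: [0.457, 0.1097, 0.1033]
eef_rot: [0.723, 0.69, -0.0, -0.0]
ft_force: [-0.9, 1.4, 0.7]
gripper_width: 0.0
finger_force: 0.6
```

Run:
```python
from m import *
a=snap("top","pics/t5.png"); b=snap("side","pics/s5.png"); s=ctrl.sense(); print(s["ee_pos"],s["ft_force"])
vials("pics/t5.png")
cv2.imwrite("pics/v5.png",cv2.resize(b[150:260,250:390],None,fx=4,fy=4,interpolation=cv2.INTER_CUBIC))
```

```text
[0.45695829 0.10972655 0.10326807] [0.1283674  0.56367936 0.3959035 ]
[279.2 223.4] 14 0.0516 -6.9
[295.2 231.5] 14 0.056 -56.4
[301.1 248.7] 13 0.0632 -101.3
```

View pics/v5.png

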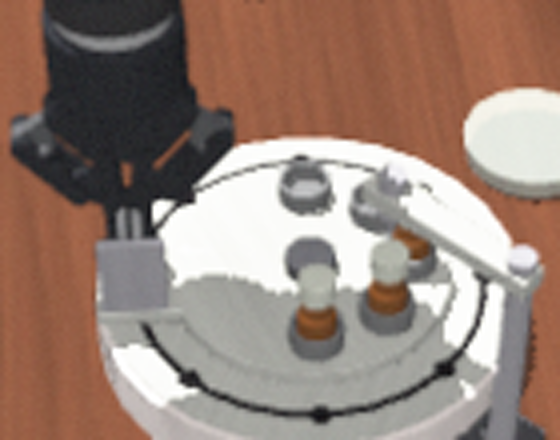

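The side crop shows the fingers still hidden behind the tab and everything in place. The push reaction is only about 1 N, so the table is not locked yet. Another small step.

{"api": "step_arm", "payload": {
  "commands": "0 -0.0006 0 0 -0.3; 0 -0.0012 0.0002 0 -0.6; 0 -0.0012 0.0002 0 -0.6; 0 -0.0012 0.0002 0 -0.6"
}}

```text
time_s: 9.18
ee_pos: [0.457, 0.1089, 0.1033]
eef_rot: [0.72, 0.694, 0.0, -0.0]
ft_force: [-2.4, 4.1, 1.1]
gripper_width: 0.0002
finger_force: 2.4
```

{"api": "step_arm", "payload": {
  "commands": "0 -0.0005 0 0 0; 0 -0.001 0 0 0; 0 -0.001 0 0 0; 0 -0.001 0 0 0"
}}

```text
time_s: 9.68
ee_pos: [0.457, 0.1087, 0.1033]
eef_rot: [0.72, 0.694, 0.001, -0.001]
ft_force: [-1.4, 6.6, -0.5]
gripper_width: -0.0003
finger_force: 3.8
```

Run:
```python
from m import *
a=snap("top","pics/t6.png"); s=ctrl.sense(); print(s["ee_pos"],s["ft_force"])
vials("pics/t6.png")
```

```text
[0.45705101 0.10870585 0.10332021] [-2.32739489  8.08108059 -0.46127241]
[279.7 223.3] 12 0.052 -8.1
[294.9 231.1] 14 0.0559 -55.2
[300.7 248.3] 9 0.062 -100.7
```

The force climbs to 8 N while the position holds, so the pin has locked. Now back off the tab, lift and retreat toward the robot's right.

{"api": "step_arm", "payload": {
  "commands": "0 0.004 0 0 0; 0 0.009 0 0 0; 0 0.009 0 0 0; 0 0.009 0 -0.04 0; 0 0.009 0 -0.09 0; 0 0.009 0 -0.14 0; 0 -0.05 0 -0.14 0; 0 -0.11 0 -0.14 0; 0 -0.17 0 -0.14 0; 0 -0.23 0 -0.14 0; 0 -0.29 0 -0.14 0; 0 -0.35 0 -0.14 0; 0 -0.35 0 -0.14 0; 0 -0.35 0 -0.14 0"
}}

```text
time_s: 11.48
ee_pos: [0.444, -0.2421, 0.243]
eef_rot: [0.72, 0.694, -0.0, -0.0]
ft_force: [0.7, 0.4, -0.0]
gripper_width: 0.0001
finger_force: 0.0
```

Run:
```python
from m import *
a=snap("top","pics/t7.png"); b=snap("side","pics/s7.png"); s=ctrl.sense(); print(s["ee_pos"],s["ft_force"])
vials("pics/t7.png")
for c,ar,w,h in blobs(a,225,195,332,300,minA=80): print(c.round(1),round(ar),w,h,(onplane("top",c,.083)[0,:2]-[.5622,.1182]).round(4))
cv2.imwrite("pics/v7.png",np.vstack([cv2.resize(a[180:310,210:380],None,fx=2.2,fy=2.2,interpolation=cv2.INTER_CUBIC),cv2.resize(b[150:280,230:400],None,fx=2.2,fy=2.2,interpolation=cv2.INTER_CUBIC)]))
print("cap proj up/down",proj("side",[[.4573,.1234,.083],[.4573,.1234,.0755]]))
```

```text
[ 0.44435671 -0.24109811  0.24322851] [0.20849489 0.81602327 0.02671598]
[278.9 223.5] 14 0.0514 -6.1
[294.9 231.2] 10 0.0557 -55.3
[301.9 248.1] 8 0.0648 -99.7
[327.6 201.8] 81 8.333333333333334 16.0 [ 0.1069 -0.127 ]
[273.9 285.3] 119 12.333333333333334 12.333333333333334 [-0.1045  0.0034]
cap proj up/down [[282.84796392 209.47779898]
 [283.03072216 211.69908152]]
```

View pics/v7.png

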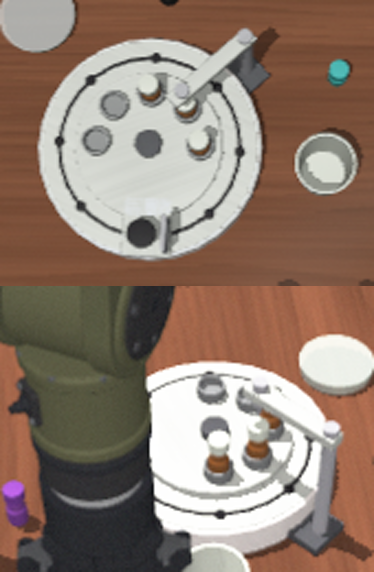

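The top crop shows the cap over the next hole, at 178.1° against 132.6° at the start, so it has turned 45.5°. All three vials are in place. The arm hides the cap in the side view, so I move it out of the way to check that the cap is up.

{"api": "step_arm", "payload": {
  "commands": "0 -0.06 -0.02 0 0; 0 -0.12 -0.05 0 0; 0 -0.18 -0.10 0 0; 0 -0.24 -0.15 0 0; 0 -0.28 -0.18 0 0; 0 -0.28 -0.18 0 0; 0 -0.28 -0.18 0 0"
}}

```text
time_s: 12.45
ee_pos: [0.2543, -0.5156, 0.2432]
eef_rot: [0.72, 0.694, 0.0, -0.0]
ft_force: [-0.4, -0.1, -0.0]
gripper_width: 0.0001
finger_force: 0.0
```

Run:
```python
from m import *
b=snap("side","pics/s8.png"); b0=cv2.imread("pics/side0.png")
cv2.imwrite("pics/v8.png",np.hstack([cv2.resize(i[165:255,255:325],None,fx=5,fy=5,interpolation=cv2.INTER_CUBIC) for i in(b0,b)]))
print("start cap proj",proj("side",[[.4918,.1961,.083],[.4918,.1961,.0755]]))
```

```text
start cap proj [[295.49250521 187.28729593]
 [295.6125712  189.51604804]]
```

View pics/v8.png

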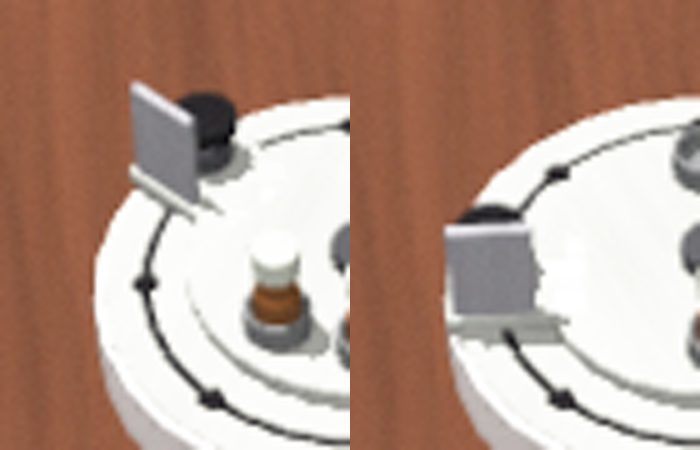

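The cap's back edge shows above the tab at row 206.0. By projection it should be at 205.6 if up and 207.8 if still in, so it is up and locked.

```bash
python3 -c "
from plant import ctrl
print(ctrl.job_done())"
```

```text
the job is handed in; nothing more can be done
None
```

I handed the job in after about 12.5 s: the turntable moved one hole counter-clockwise (about 45.5° by camera) and the plunger is back up, with the table resisting an 8 N push. The vials are in their sockets, and no contact with a bystander was seen. The hand is clear, but the hand-in gave no verdict.

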